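# Unclip the lid from its rail stand and press it onto the nut pot

## Robot

A 6-joint arm with a two-finger parallel gripper is mounted at the origin on a cart in front of the work surface, level with it; the furniture and walls round the work are solid. World frame = base frame: x ahead of the robot, y to its left, z up, the work surface at z = 0. Lengths are in m, angles in rad, forces in N, time in s.
With the tool pointing down it reaches from about 0.25 to 0.775 m from the base axis. Payload 4 kg.
Tool frame: the origin (TCP) lies between the finger pads, 19 mm behind the fingertips; this is the grasp point; z points along the fingers, y is the direction in which the jaws open and shut (so a half turn about z gives the same grasp; the last joint's range is limited). The gripper opens to 94 mm and grips with 3 to 60 N. Pads are 16 mm wide; open, the fingers measure 119 mm over their backs; the gripper's body (75 mm by 177 mm) begins 78 mm behind the grasp point.
Start: joints at [1.077, 0.087, 1.371, -0, 1.684, -0.103], TCP at [0.21, 0.509, 0.224] pointing down, gripper open.
Joint ranges: [-3.1, 3.1], [-0.76, 2.03], [0.27, 2.55], [-1.08, 4.22], [0.17, 2.65], [-2.57, 2.57]. Speed limits (rad/s): [2.79, 2.79, 3.14, 3.14, 3.14, 3.14].

## Interface

Orientations are given as [roll, pitch, yaw] about the fixed x, y, z axes, in that order (R = Rz(yaw) Ry(pitch) Rx(roll)).
In Python, from bench import robot gives the robot as it stands.
- The arm moves only by the tool move_arm, never from a script. Its argument "increments" is a list that holds one entry, the list of rows, each a list of 7 numbers: the opening, from 0 (shut) to 1 (fully open), then the shift along the tool's x, y, z as a fraction of full scale, then the turn, a rotation vector about the tool's x, y, z as a fraction of full scale. In form: [[[jaw, dx, dy, dz, rx, ry, rz], ...]]. A call has 1 to 8 rows; each row is the pose to reach, as a shift and turn from the pose commanded when the call began, along the tool's axes at that moment; what a row does not reach only later rows make up. Full scale, the value 1, is 0.1 m for a shift and pi/2 rad for a turn. A row lasts 1/12 s, in which the tool goes at most 41.7 mm and 7.16 degrees, less where a joint would pass 70% of its speed; a pose out of reach is approached as far as the arm can. A call with a number of a shift or a turn outside -1 to 1 is refused whole. A call with a gripper value outside its range is refused whole. The fingers move at their own pace and stop on an object; the grip force is fixed at half the most. Time passes only in rows, so rows that repeat a pose let the fingers close. It gives the time, the measured TCP pose, the force and the opening at its end, in the units of the state.
- robot.get_obs(): the state, without advancing time (a new reading comes with each control period).
- robot.snapshot(name): name is "scene" or "top" or "wrist"; returns (picture, depth): 480x640x3 uint8, red, green, blue; 480x640 float32, m along the optical axis (not along the pixel's ray), 0 where there is no reading.
- robot.camera_params(name): a dict with "mtx" (3x3 intrinsics, pixels), "k1" (the pictures are not rectified: a ray, as slopes to the right and down, at radius r is drawn at 1 + k1 r^2 times it, then the intrinsics apply), "R" (3x3) and "t" (3): a world point X has camera coordinates R X + t. Camera axes: x right, y down, z forward; pixel columns grow to the right and rows downward; lengths in m; the calibration is good to about 2 mm. A picture is of the moment at which its call begins: read the wrist's pose just before it. camera_params takes no time and is no camera call; for the wrist camera it gives the pose at the moment of the call.
- robot.close_job(): hands the job in, once; it reports no verdict.
The state is a dict: "time": time; "joint_positions": joint angles; "qvel": joint speeds; "joint_torque": joint torques, N m; "tool_pos": TCP position; "ee_rot": TCP orientation; "wrist_force": force on the tool from outside, world axes, zero at the start; "wrist_torque": the same for the moment, N m; "width": finger opening in m.
Only numpy, scipy, OpenCV 4.12 (cv2) and the standard library are available. Lean on these libraries where they do the work, as an engineer would, in place of code of your own. Each camera call takes 0.05 s, during which the arm holds its last target.

## Task

Close the open nut pot with its lid, which is clipped down on the little rail stand. First lift the lid's front tab (with the fingers at the tab, do not pull by the knob) until the front of the lid snaps up out of the two sprung catches, then take the lid by its knob, draw it out from under the rail, set it on the pot and press it down with the fingers until it sits fully home and level on the rim. Let go at the end, and leave the lime, matchbox and salt jar where they stand.

Things in the scene. Friction and masses are not known exactly. Their poses are not given: they have to be found in the camera images.
- lid: Round pale wooden lid, 0.12 kg, at the start clipped level on the stand. Origin: centre of the disc's underside; z up towards the knob, tab at its own -x. Disc 100 mm across, 5 mm thick (z 0 to 5). Below it a plug 74 mm across (z -14 to 0). On top a straight round knob 22 mm across (z 5 to 33).
- lid_tab (a point): Point on the underside of the lid's front tab at its bend (lid frame -66, 0, 0 mm). The tab is 30 mm wide (y), 5 mm thick, flat with its underside at z 0 from x -50 to -64 mm, then bent up by 40 degrees to its tip at x -79 mm, z 16 mm. While clipped, the 45 mm below it down to the counter are free in front of the stand's base (which ends at stand x -57 mm).
- lid_knob (a point): Centre of the flat top of the lid's knob (lid frame 0, 0, 33 mm).
- stand: Low dark metal stand that cannot move; origin on the counter under the clipped lid's axis, z up, front (tab side) at its own -x. The disc lies with its underside at z 45 mm on a bar at the back (x +42 mm) and ledges in front. Lifting the tab with roughly 10 N tilts the lid up about that bar until the front snaps out; it then rests on the catches, tilted by about 13 degrees.
- stand_rail (a point): Middle of the steel rail at the back of the stand (stand frame 47, 0, 55.5 mm): 8 mm bar along y, 104 mm long, 1.5 mm above the rear 7 mm of the lid's disc. Once the front is free, the lid must be drawn some 12 to 18 mm to the front, along the tilted disc, before it can rise past the rail. Posts beside it stop the disc at the back.
- stand_catch (a point): Midway between the two sprung catches (stand frame -35, 0, 56 mm), which stand 50 degrees either side of the tab, 45 to 68 mm from the lid's axis, 20 mm wide, 66 mm high. Their round white noses (7 mm radius) overlap the disc's edge by 3 mm; they spring back in under the disc when the tab's bend is above z 66 mm, and it then rests at about 68 mm.
- pot: Open round white ceramic pot that cannot move, 100 mm across, 70 mm high, origin: centre of its underside on the counter. Mouth 78 mm across; two nuts lie on its floor. Four sprung rubber beads inside the mouth hold the lid's plug about 7 mm proud; pressing with roughly 8 to 12 N on the knob sends it home, with the disc's underside on the rim.
- pot_rim (a point): Centre of the pot's mouth at rim height, 70 mm above the counter.
- lime: Green lime, 53x46x48 mm, origin at the centre of its underside; bystander.
- matchbox: Small matchbox, 36x53x15 mm, lying flat, origin at the centre of its underside; bystander.
- salt_jar: Glass jar with a white cap, 60 mm across, 100 mm high, origin at the centre of its underside; bystander.

How it is judged:
On the way, in this order (a step that is already met when the one before it is completed fails the run):
1. the tab has been lifted, with the fingers at the tab, until the front of the lid is out of the catches (bend of the tab more than 64 mm above the stand's foot, TCP within 55 mm of it) (z of lid_tab in the frame of stand above 0.064 m and distance between the grasp point and lid_tab below 0.055 m and horizontal distance between lid and stand below 0.02 m), for 0.1 s.
2. the lid has been taken clear of the stand (horizontal distance between lid and stand above 0.12 m), for 0.1 s.
3. the lid is being pressed home on the pot by the fingers (horizontal distance between lid and pot_rim below 0.006 m and z of lid in the frame of pot_rim below 0.0025 m and angle between lid's own z axis and vertical below 0.05 rad and contact force between the fingers and lid above 2 N), for 0.05 s.
At the end, for the whole second after the job is handed in: The lid sits fully down on the pot: centred within 6 mm, its disc within 2.5 mm of the rim, tilted less than 0.05 rad, knob up, at rest; lime, matchbox and salt jar not moved by more than 30 mm (horizontal distance between lid and pot_rim below 0.006 m and z of lid in the frame of pot_rim between -0.003 and 0.0025 m and angle between lid's own z axis and vertical below 0.05 rad and linear speed of lid below 0.02 m/s); the robot touches nothing.
It fails at once if the lime was moved by more than 30 mm (distance of lime from where it was at the start of the episode above 0.03 m).
It fails at once if the matchbox was moved by more than 30 mm (distance of matchbox from where it was at the start of the episode above 0.03 m).
It fails at once if the salt jar was moved by more than 30 mm (distance of salt_jar from where it was at the start of the episode above 0.03 m).
It also fails if it takes over 56 s, if anything falls off the work surface, if the arm or the gripper's body presses on something with over 40 N, if the wrist force passes 120 N, or if a joint passes its speed limit or range.

## Working session

There is one attempt and no reset: what is moved stays moved. The work goes in short steps, Python scripts to look and compute and a tool call to move; the robot and the scene stay as the last step left them, time stands still between calls to the robot, and variables do not carry over. Pictures are saved under pics/ and viewed, and the job is handed in when it is done.

Besides the shell and the picture viewer there is one more tool, called after "Call:" as name([rows], argument=value, ...), one row to a line, values as JSON. move_arm: Moves the arm, as the interface text tells. Its arguments: {"type":"object","properties":{"increments":{"type":"array","items":{"type":"array","items":{"type":"array","items":{"type":"number","minimum":-1,"maximum":1}}}}},"required":["increments"]}

```bash
ls; mkdir -p pics; python3 - <<'E'
from bench import robot
import cv2,numpy as np
o=robot.get_obs();print(o)
for n in ["scene","top"]:
    p,d=robot.snapshot(n)
    cv2.imwrite(f"pics/{n}0.png",p[:,:,::-1]);np.save(f"pics/{n}0.npy",d)
    c=robot.camera_params(n);print(n,c)
E
```

```text
pics
{'time': 0.0, 'joint_positions': array([ 1.07692140e+00,  8.79506739e-02,  1.37222186e+00, -2.94401394e-05,
        1.68359740e+00, -1.03105655e-01]), 'qvel': array([ 2.17575974e-05, -1.04317079e-03, -2.23375317e-03,  6.88361118e-05,
       -1.93421025e-04,  5.33797468e-04]), 'joint_torque': array([ 5.24633851e-04, -3.40159786e+01, -3.02439737e+01,  7.18385051e-02,
        3.23344523e-02, -1.75004234e-04]), 'tool_pos': array([0.2092729 , 0.50808993, 0.22312293]), 'ee_rot': array([-3.13942392e+00, -1.94987412e-04,  2.75081989e+00]), 'wrist_force': array([ 0.58946064,  0.54555103, -0.35447918]), 'wrist_torque': array([ 0.03129172,  0.00039335, -0.01037401]), 'width': 0.09390139283006006}
scene {'mtx': array([[573.33989325,   0.        , 327.41392167],
       [  0.        , 573.33989325, 238.04888939],
       [  0.        ,   0.        ,   1.        ]]), 'k1': -0.08689721298761316, 'R': array([[ 0.1989391 , -0.97996309, -0.00977627],
       [-0.85073753, -0.16773625, -0.49810662],
       [ 0.48648627,  0.10740992, -0.86706068]]), 't': array([-0.15032284,  0.47256973,  0.86298522])}
top {'mtx': array([[608.28985444,   0.        , 312.40909079],
       [  0.        , 608.28985444, 240.69030676],
       [  0.        ,   0.        ,   1.        ]]), 'k1': -0.1694847554419314, 'R': array([[ 0.02385403, -0.99966054, -0.01047851],
       [-0.98171115, -0.02144288, -0.18916505],
       [ 0.18887615,  0.01479922, -0.98188939]]), 't': array([-0.04929982,  0.55469811,  1.18999123])}
```

View pics/scene0.png

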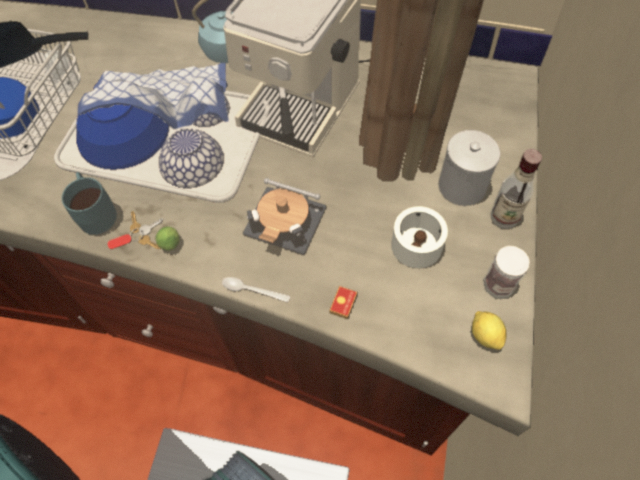

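View pics/top0.png

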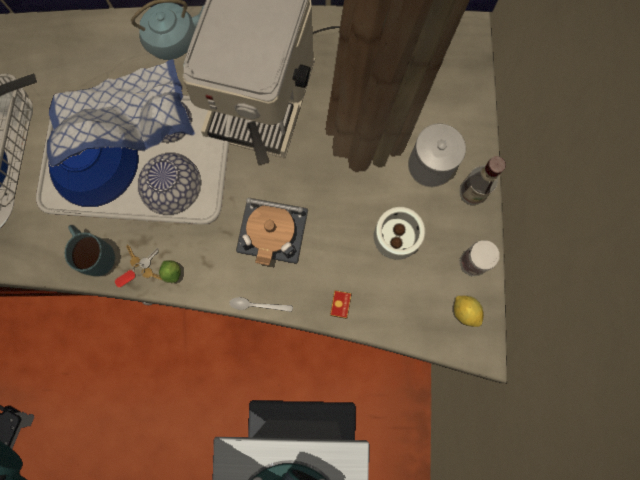

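The scene picture shows the lid on the stand near (283,213), the pot at (420,236), the matchbox at (343,302), the lime at (168,238) and the salt jar at (505,270). In the top picture the knob is near (270,227), the tab near (265,256) and the pot near (400,232).

```bash
cat > h.py <<'E'
import numpy as np,cv2
def cloud(d,c):
    K=c["mtx"];h,w=d.shape
    u,v=np.meshgrid(np.arange(w),np.arange(h))
    pts=np.stack([u,v],-1).reshape(-1,1,2).astype(float)
    n=cv2.undistortPoints(pts,K,np.array([c["k1"],0,0,0,0.]) ,None,None)[:,0]
    P=np.concatenate([n,np.ones((len(n),1))],1)*d.reshape(-1,1)
    X=(P-c["t"])@c["R"]
    return X.reshape(h,w,3)
def proj(X,c):
    X=np.atleast_2d(X).astype(float)
    r,_=cv2.Rodrigues(c["R"])
    return cv2.projectPoints(X,r,c["t"],c["mtx"],np.array([c["k1"],0,0,0,0.]))[0][:,0]
def fitc(p):
    A=np.c_[2*p,np.ones(len(p))];s=np.linalg.lstsq(A,(p**2).sum(1),rcond=None)[0]
    return s[:2],np.sqrt(s[2]+s[0]**2+s[1]**2)
E
python3 - <<'E'
from bench import robot
from h import *
for n in ["scene","top"]:
    d=np.load(f"pics/{n}0.npy");p=cv2.imread(f"pics/{n}0.png")
    c=robot.camera_params(n);X=cloud(d,c)
    for nm,uv in {"scene":dict(knob=(281,205),pot=(420,236),lime=(168,238),match=(343,302),salt=(511,260)),"top":dict(knob=(270,226),pot=(400,232),lime=(171,272),match=(341,304),salt=(484,256),mug=(90,250))}[n].items():
        print(n,nm,X[uv[1],uv[0]].round(4))
    # knob top
    k=X[{"scene":(205,281),"top":(226,270)}[n]]
    def near(q,r):return (np.hypot(X[...,0]-q[0],X[...,1]-q[1])<r)&(d>0)
    m=near(k,.13)
    z=X[...,2][m];print(np.histogram(z,bins=np.arange(-.01,.1,.005)))
    m2=near(k,.03)&(X[...,2]>.07);print("knob",m2.sum(),X[m2].mean(0).round(4),X[m2].min(0).round(4),X[m2].max(0).round(4))
    pc=X[{"scene":(236,420),"top":(232,400)}[n]]
    m3=near(pc,.09)&(X[...,2]>.062)&(X[...,2]<.078);P=X[m3]
    print("pot rim n",m3.sum(),fitc(P[:,:2]),P[:,2].mean(),np.percentile(P[:,2],[5,95]))
    u0,v0=int(proj(k,c)[0][0]),int(proj(k,c)[0][1])
    cr=cv2.resize(p[v0-50:v0+60,u0-60:u0+60],None,fx=6,fy=6,interpolation=cv2.INTER_CUBIC)[:600]
    cv2.imwrite(f"pics/{n}_crop.png",cr);print(u0,v0)
E
```

```text
scene knob [0.5727 0.0513 0.0783]
scene pot [ 0.5854 -0.2163  0.0297]
scene lime [0.481  0.2547 0.0416]
scene match [ 0.4272 -0.0959  0.0169]
scene salt [ 0.5236 -0.3738  0.1037]
(array([  11, 2836, 4541,  630,  642,   57,   72,   72,   37,   31,   51,
        693, 1046,  281,  234,   84,   18,   78,    8,    0,    0]), array([-0.01 , -0.005,  0.   ,  0.005,  0.01 ,  0.015,  0.02 ,  0.025,
        0.03 ,  0.035,  0.04 ,  0.045,  0.05 ,  0.055,  0.06 ,  0.065,
        0.07 ,  0.075,  0.08 ,  0.085,  0.09 ,  0.095]))
knob 104 [0.5785 0.0528 0.0771] [0.5681 0.0428 0.0701] [0.5917 0.0639 0.0828]
pot rim n 934 (array([ 0.57424535, -0.2129774 ]), np.float64(0.04448915230614044)) 0.06918628345372616 [0.06366355 0.07279324]
281 205
top knob [0.579  0.0491 0.0781]
top pot [ 0.5825 -0.2189  0.0302]
top lime [0.4851 0.2533 0.045 ]
top match [ 0.4308 -0.0983  0.0162]
top salt [ 0.5227 -0.3763  0.1028]
top mug [0.5245 0.426  0.0597]
(array([ 146, 3472, 3856,  783,  492,   54,   48,   42,   13,   11,   39,
        796,  940,  266,  210,   82,   21,   59,   14,    0,    0]), array([-0.01 , -0.005,  0.   ,  0.005,  0.01 ,  0.015,  0.02 ,  0.025,
        0.03 ,  0.035,  0.04 ,  0.045,  0.05 ,  0.055,  0.06 ,  0.065,
        0.07 ,  0.075,  0.08 ,  0.085,  0.09 ,  0.095]))
knob 90 [0.5818 0.0516 0.0774] [0.5722 0.0411 0.0705] [0.5919 0.0617 0.0836]
pot rim n 802 (array([ 0.57733502, -0.21349409]), np.float64(0.04409321447360509)) 0.06980129348061893 [0.06459473 0.07439449]
270 225
```

```bash
ls pics
```

```text
scene0.npy
scene0.png
scene_crop.png
top0.npy
top0.png
top_crop.png
```

View pics/top_crop.png

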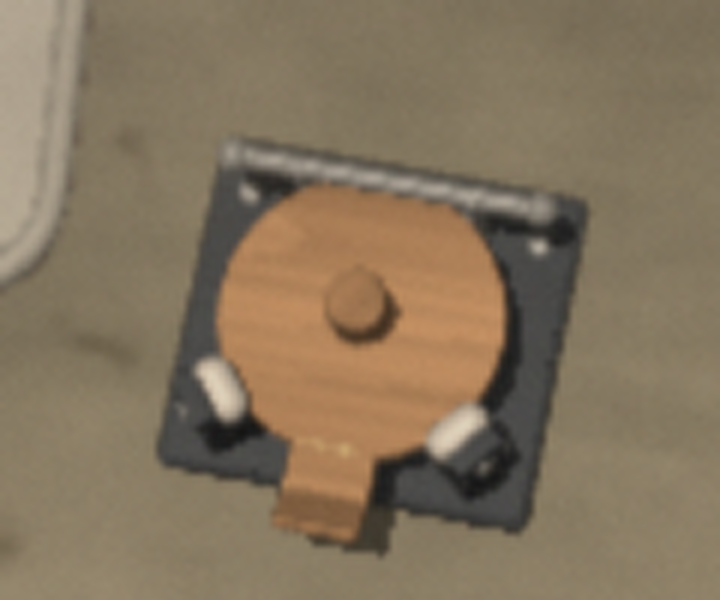

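View pics/scene_crop.png

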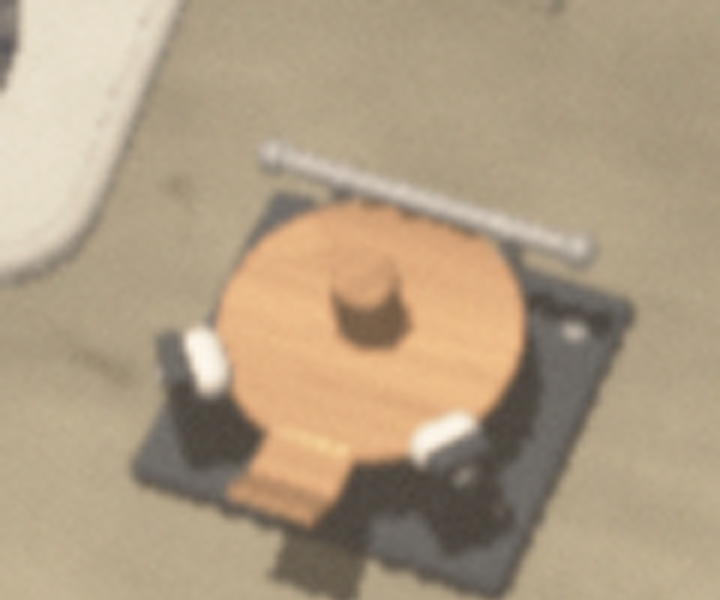

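```bash
cat > fit.py <<'E'
from bench import robot
from h import *
from scipy.optimize import least_squares
M=np.array([[47,52,55.5],[47,-52,55.5],[0,0,78],[-78.5,15,57.2],[-78.5,-15,57.2]])/1e3
T=np.array([[232,152],[543,208],[356,300],[273,525],[353,540]])/6.+[210,175]-.42
S=np.array([[270,155],[583,247],[365,280],[230,495],[313,525]])/6.+[221,155]-.42
cs={n:robot.camera_params(n) for n in("top","scene")}
def W(q):
    c,s=np.cos(q[2]),np.sin(q[2]);return np.c_[M[:,0]*c-M[:,1]*s+q[0],M[:,0]*s+M[:,1]*c+q[1],M[:,2]]
def res(q,names=("top","scene")):
    return np.concatenate([(proj(W(q),cs[n])-(T if n=="top" else S)).ravel() for n in names])
for nm in (("top",),("scene",),("top","scene")):
    r=least_squares(res,[.58,.05,0],args=(nm,),x_scale=[.1,.1,1]);print(nm,r.x.round(4),r.fun.round(1))
for n in cs:
  print(n,-cs[n]["R"].T@cs[n]["t"])
E
python3 fit.py
```

```text
('top',) [ 0.5829  0.0519 -0.1643] [ 1.4  0.3 -1.2 -0.1 -0.2 -0.5 -0.5  0.1  0.6  0.3]
('scene',) [ 0.5828  0.0533 -0.1548] [ 1.6  0.4 -1.6 -0.1 -0.1 -0.7 -0.3  0.4  0.6  0.1]
('top', 'scene') [ 0.5828  0.0526 -0.1596] [ 0.9  0.4 -1.7 -0.2 -0.6 -0.4 -0.7  0.2  0.4  0.4  2.1  0.4 -1.2  0.
  0.2 -0.7 -0.2  0.3  0.7  0.2]
top [ 0.32096836 -0.05499969  1.27285267]
scene [ 0.01210744 -0.16073693  0.98218106]
```

```bash
cat >> h.py <<'E'
from scipy.spatial.transform import Rotation as Ro
# stand pose
SX,SY,SYAW=.5829,.0525,-.160
RS=Ro.from_euler('z',SYAW)
def stand(p): return RS.apply(np.array(p,float))+[SX,SY,0]
def toolR(tilt=0,yaw=None):
    """tilt: rotation of lid about stand y raising the front (-x) ; tool z=-lid z, tool x = -lid x"""
    a=(SYAW if yaw is None else yaw)
    L=Ro.from_euler('z',a)*Ro.from_euler('y',tilt)
    return L*Ro.from_euler('y',np.pi)
def inc(o,pos,R):
    R0=Ro.from_euler('xyz',o["ee_rot"])
    s=R0.inv().apply(np.array(pos)-o["tool_pos"])/.1
    r=(R0.inv()*R).as_rotvec()/(np.pi/2)
    return s.round(3),r.round(3)
E
python3 - <<'E'
from bench import robot
from h import *
o=robot.get_obs()
print(toolR().as_matrix().round(2), stand([-62,0,0]) )
print(inc(o,stand([-.062,0,.16]),toolR()))
E
```

```text
[[-0.99  0.16  0.  ]
 [ 0.16  0.99 -0.  ]
 [-0.    0.   -1.  ]] [-60.62519157   9.93022881   0.        ]
(array([-4.586, -2.93 ,  0.637]), array([-0.001, -0.   , -0.147]))
```

Call:
move_arm([
  [[0.6,-1,-0.64,0,0,0,0],[0.6,-1,-0.64,0,0,0,0],[0.6,-1,-0.64,0,0,0,0]],
])

```text
time: 0.35
tool_pos: [0.2779, 0.4097, 0.2235]
ee_rot: [-3.14, 0.0, 2.752]
wrist_force: [0.3, -0.4, 0.1]
width: 0.078
```

Call:
move_arm([
  [[0.6,-1,-0.64,0,0,0,0],[0.6,-1,-0.64,0,0,0,0],[0.6,-1,-0.64,0,0,0,0]],
])

```text
time: 0.6
tool_pos: [0.3464, 0.3118, 0.2238]
ee_rot: [-3.141, 0.0, 2.75]
wrist_force: [1.2, 0.5, -0.5]
width: 0.0583
```

Call:
move_arm([
  [[0.6,-1,-0.64,0,0,0,0],[0.6,-1,-0.64,0,0,0,0],[0.6,-1,-0.64,0,0,0,0]],
])

```text
time: 0.85
tool_pos: [0.4145, 0.2144, 0.2239]
ee_rot: [-3.141, 0.0, 2.75]
wrist_force: [0.4, 0.4, 0.1]
width: 0.0567
```

Call:
move_arm([
  [[0.6,-1,-0.64,0,0,0,-0.147],[0.6,-1,-0.64,0,0,0,-0.147],[0.6,-1,-0.64,0,0,0,-0.147],[0.6,-1,-0.64,0,0,0,-0.147],[0.6,-1,-0.64,0,0,0,-0.147]],
])

```text
time: 1.27
tool_pos: [0.4824, 0.1176, 0.2233]
ee_rot: [-3.141, -0.002, 2.977]
wrist_force: [0.1, 0.7, -0.2]
width: 0.0568
```

```bash
python3 - <<'E'
from bench import robot
from h import *
o=robot.get_obs();print(o["time"],o["tool_pos"],o["ee_rot"],o["width"])
print(inc(o,stand([-.062,0,.13]),toolR()))
p,d=robot.snapshot("wrist")
cv2.imwrite("pics/w1.png",p[:,:,::-1]);np.save("pics/w1.npy",d);np.save("pics/w1c.npy",robot.camera_params("wrist"),allow_pickle=True)
c=robot.camera_params("wrist")
print(-c["R"].T@c["t"])
E
```

```text
1.2667 [0.48240536 0.11757707 0.22332683] [-3.14119009e+00 -1.89929238e-03  2.97699238e+00] 0.056824113735125
(array([-0.48 , -0.48 ,  0.933]), array([-0.   , -0.001, -0.003]))
[0.39939314 0.13226928 0.38360849]
```

View pics/w1.png

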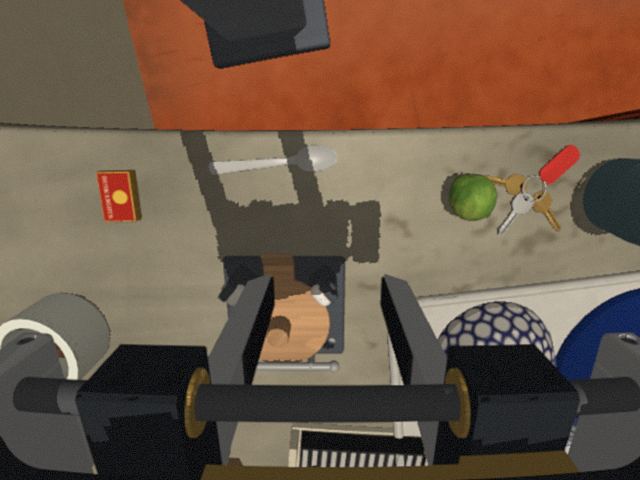

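The wrist picture shows the lid between the fingers near (290,330), with its tab at (280,270) and the stand square to the jaws. The matchbox is at (118,195) and the lime at (472,196).

Call:
move_arm([
  [[0.6,-0.48,-0.48,0.5,0,0,0],[0.6,-0.48,-0.48,0.8,0,0,0],[0.6,-0.48,-0.48,0.93,0,0,0],[0.6,-0.48,-0.48,0.93,0,0,0],[0.6,-0.48,-0.48,0.93,0,0,0]],
])

```text
time: 1.73
tool_pos: [0.5195, 0.0659, 0.1295]
ee_rot: [-3.142, -0.006, 2.983]
wrist_force: [0.4, 0.7, 0.4]
width: 0.0564
```

```bash
python3 - <<'E'
from bench import robot
from h import *
o=robot.get_obs();print(o["time"],o["tool_pos"],o["ee_rot"],o["width"])
print(inc(o,stand([-.062,0,.049]),toolR()))
c=robot.camera_params("wrist")
p,d=robot.snapshot("wrist")
for y in(-.015,.015):
  for q in ([-.05,y,.05],[-.066,y,.045],[-.0785,y,.0572]):
    u=proj(stand(q),c)[0].astype(int);cv2.circle(p,tuple(int(a) for a in u),2,(0,255,0),1)
for y in (-.052,.052):
    u=proj(stand([.047,y,.0555]),c)[0];cv2.circle(p,tuple(int(a) for a in u),2,(0,0,255),1)
for a in np.linspace(0,6.28,25):
    u=proj(stand([.05*np.cos(a),.05*np.sin(a),.05]),c)[0];cv2.circle(p,tuple(int(a) for a in u),1,(255,0,255),1)
cv2.imwrite("pics/w2.png",p[:,:,::-1])
E
```

```text
1.7333 [0.51945957 0.06589146 0.12949066] [-3.14156967 -0.00579859  2.98278108] 0.05640712421541576
(array([-0.032, -0.031,  0.805]), array([-0.   , -0.004,  0.001]))
```

View pics/w2.png

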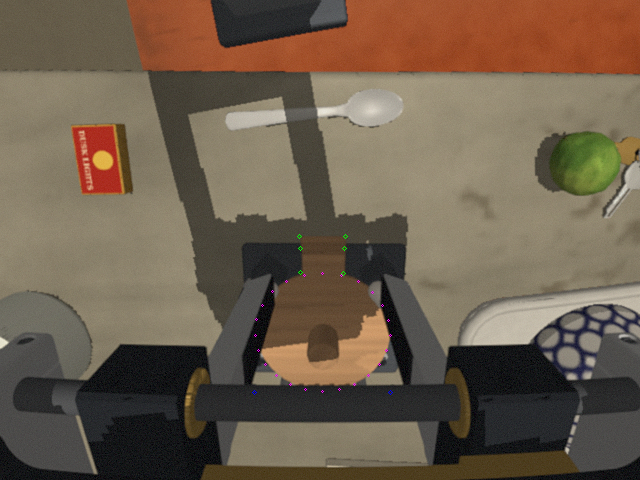

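The projected model points (green on the tab, magenta on the disc rim) lie on the picture within about 2 px. I'm going down to straddle the tab.

Call:
move_arm([
  [[0.6,-0.03,-0.03,0.3,0,0,0],[0.6,-0.03,-0.03,0.6,0,0,0],[0.6,-0.03,-0.03,0.8,0,0,0],[0.6,-0.03,-0.03,0.8,0,0,0],[0.25,-0.03,-0.03,0.8,0,0,0],[0.25,-0.03,-0.03,0.8,0,0,0],[0.2,-0.03,-0.03,0.8,0,0,0],[0.2,-0.03,-0.03,0.8,0,0,0]],
])

```text
time: 2.45
tool_pos: [0.5256, 0.0614, 0.0538]
ee_rot: [3.141, 0.004, 2.982]
wrist_force: [0.9, -0.4, 0.5]
width: 0.0329
```

```bash
python3 - <<'E'
from bench import robot
from h import *
o=robot.get_obs();print(o["time"],o["tool_pos"],o["ee_rot"],o["width"],o["wrist_force"])
for n in("wrist","top"):
    p,d=robot.snapshot(n)
    if n=="top": p=cv2.resize(p[160:300,200:380],None,fx=4,fy=4)
    cv2.imwrite(f"pics/{n}3.png",p[:,:,::-1])
E
```

```text
2.45 [0.52564762 0.06138856 0.05383861] [3.14063603 0.00442847 2.98217075] 0.03289112272519242 [ 0.88313278 -0.38505315  0.47470696]
```

View pics/wrist3.png

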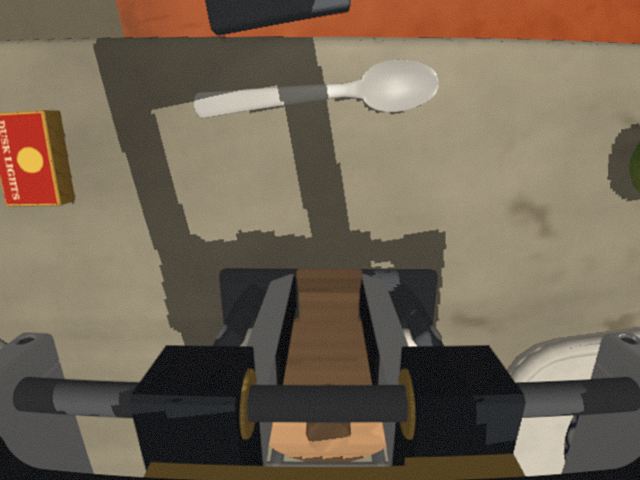

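The fingers straddle the tab evenly: the tab spans columns 297–361 and the pads are just outside. I'll correct by a few millimetres and close.

Call:
move_arm([
  [[0.32,0.04,0,0.05,0,0,0],[0.32,0.04,0,0.05,0,0,0],[0,0.04,0,0.05,0,0,0],[0,0.04,0,0.05,0,0,0],[0,0.04,0,0.05,0,0,0],[0,0.04,0,0.05,0,0,0]],
])

```text
time: 3.05
tool_pos: [0.5199, 0.0618, 0.0463]
ee_rot: [3.141, -0.001, 2.982]
wrist_force: [-0.8, 1.3, 2.6]
width: 0.0291
```

```bash
python3 - <<'E'
from bench import robot
from h import *
o=robot.get_obs();print(o["time"],o["tool_pos"],o["ee_rot"],o["width"],o["wrist_force"])
T=o["tool_pos"];q=RS.inv().apply(T-[SX,SY,0]);print("stand frame",q)
R0=Ro.from_euler('xyz',o["ee_rot"])
piv=np.array([.042,0,.045])
for deg in (3,6,9,12,14,15):
    a=np.radians(deg);Rl=Ro.from_euler('y',a)
    p=piv+Rl.apply(q-piv)
    L=RS*Rl*RS.inv()
    print(deg,inc(o,stand(p),L*R0))
E
```

```text
3.05 [0.51988967 0.06177904 0.04628413] [ 3.14133556e+00 -7.57496507e-04  2.98169489e+00] 0.029085812145390907 [-0.76596248  1.25954632  2.62741804]
stand frame [-0.06368384 -0.00087817  0.04628413]
3 (array([-0.002,  0.   , -0.055]), array([-0.   ,  0.033,  0.   ]))
6 (array([-0.007,  0.   , -0.11 ]), array([-0.   ,  0.067,  0.   ]))
9 (array([-0.015,  0.   , -0.165]), array([-0. ,  0.1,  0. ]))
12 (array([-0.026,  0.   , -0.219]), array([-0.   ,  0.133,  0.   ]))
14 (array([-0.034,  0.   , -0.255]), array([-0.   ,  0.156,  0.   ]))
15 (array([-0.039,  0.   , -0.273]), array([-0.   ,  0.167,  0.   ]))
```

Call:
move_arm([
  [[0,-0.002,0,-0.055,0,0.033,0],[0,-0.007,0,-0.11,0,0.067,0],[0,-0.015,0,-0.165,0,0.1,0],[0,-0.026,0,-0.22,0,0.133,0],[0,-0.034,0,-0.255,0,0.156,0],[0,-0.039,0,-0.275,0,0.167,0],[0,-0.039,0,-0.275,0,0.167,0],[0,-0.039,0,-0.275,0,0.167,0]],
])

```text
time: 3.72
tool_pos: [0.524, 0.0611, 0.0731]
ee_rot: [3.141, -0.262, 2.982]
wrist_force: [0.1, 1.5, 0.2]
width: 0.0297
```

```bash
python3 - <<'E'
from bench import robot
from h import *
o=robot.get_obs();print(o["time"],o["tool_pos"],o["ee_rot"],o["width"],o["wrist_force"])
T=o["tool_pos"];q=RS.inv().apply(T-[SX,SY,0]);print("stand frame",q)
p,d=robot.snapshot("wrist");cv2.imwrite("pics/w4.png",p[:,:,::-1])
p,d=robot.snapshot("scene");cv2.imwrite("pics/s4.png",cv2.resize(p[140:290,190:390],None,fx=4,fy=4)[:,:,::-1])
E
```

```text
3.7167 [0.52395567 0.06112751 0.07309113] [ 3.14142681 -0.26220823  2.98181628] 0.029715453927365607 [0.07125021 1.54404407 0.15594367]
stand frame [-0.05956597 -0.00087359  0.07309113]
```

View pics/w4.png

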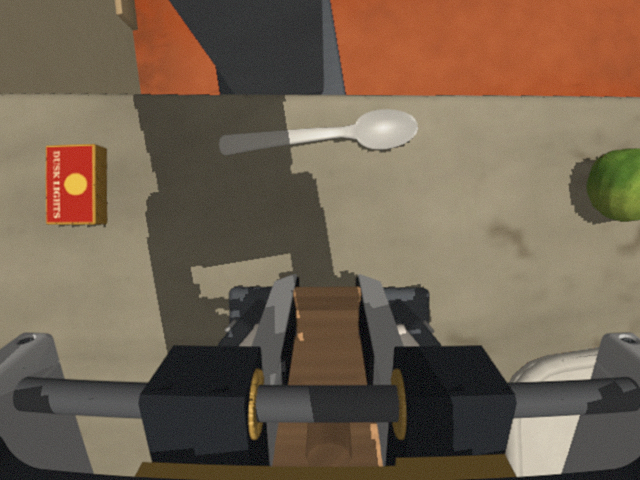

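View pics/s4.png

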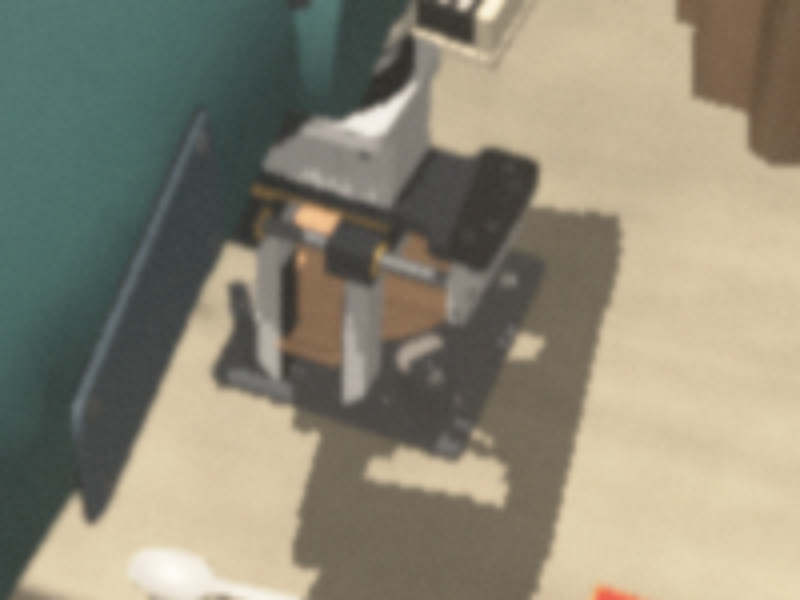

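The tab's side is in the fingers with the front raised. The measured z load has dropped to about 0 N, and in the scene picture the disc is above the right-hand nose (about (420,350) in the crop). I'll ease down slightly and release.

Call:
move_arm([
  [[0,0.002,0,0.02,0,-0.012,0],[0,0.002,0,0.02,0,-0.012,0],[0.6,0.002,0,0.02,0,-0.012,0],[0.6,0.002,0,0.02,0,-0.012,0],[0.6,0.002,0,0.02,0,-0.012,0],[0.6,0.002,0,0.02,0,-0.012,0]],
])

```text
time: 4.32
tool_pos: [0.5234, 0.061, 0.0721]
ee_rot: [-3.141, -0.243, 2.982]
wrist_force: [0.4, 0.8, -0.8]
width: 0.0529
```

Call:
move_arm([
  [[0.6,0,0,-0.2,0,0,0],[0.6,0,0,-0.4,0,0,0],[0.6,0,0,-0.65,0,0,0],[0.6,0,0,-0.9,0,0,0],[0.6,0,0,-0.9,0,0,0]],
])

```text
time: 4.73
tool_pos: [0.5481, 0.0574, 0.1648]
ee_rot: [3.14, -0.233, 2.982]
wrist_force: [-0.3, -0.4, 0.9]
width: 0.0563
```

```bash
python3 - <<'E'
from bench import robot
from h import *
o=robot.get_obs();print(o["time"],o["tool_pos"],o["ee_rot"],o["width"],o["wrist_force"])
c=robot.camera_params("wrist")
p,d=robot.snapshot("wrist")
X=cloud(d,c);np.save("pics/w5d.npy",X)
cv2.imwrite("pics/w5.png",p[:,:,::-1])
for n in("top","scene"):
  c=robot.camera_params(n)
  p,d=robot.snapshot(n);cv2.imwrite(f"pics/{n}5.png",cv2.resize(p[140:290,190:390],None,fx=4,fy=4)[:,:,::-1]);np.save(f"pics/{n}5d.npy",cloud(d,c))
E
```

```text
4.7333 [0.54806147 0.05738149 0.16476176] [ 3.14018337 -0.23300356  2.9816901 ] 0.0562695896001968 [-0.29023995 -0.4294783   0.9054353 ]
```

View pics/w5.png

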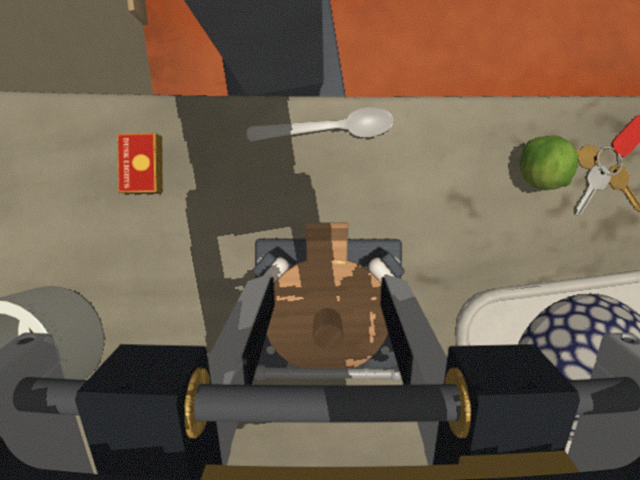

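View pics/scene5.png

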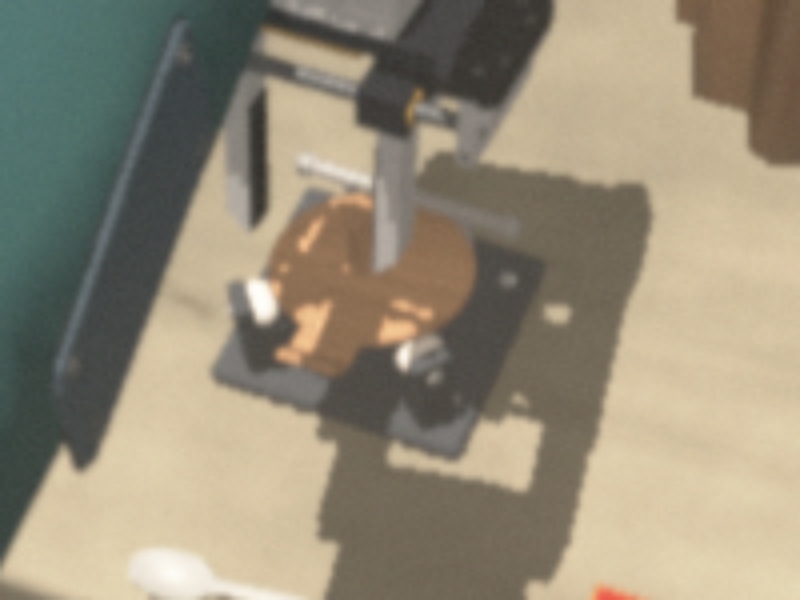

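The wrist picture shows the lid on the stand with the knob at (328,325), the tab at (326,240) and the noses at (275,268) and (383,268). I'll fit a plane to the disc to check that it tilts.

```bash
python3 - <<'E'
from h import *
for n,f in(("wrist","w5d"),("top","top5d"),("scene","scene5d")):
    X=np.load(f"pics/{f}.npy").reshape(-1,3)
    q=RS.inv().apply(X-[SX,SY,0])
    r=np.hypot(q[:,0],q[:,1])
    m=(r>.016)&(r<.04)&(q[:,2]>.03)&(q[:,2]<.085)
    P=q[m]
    for _ in range(6):
        A=np.c_[P[:,:2],np.ones(len(P))];s=np.linalg.lstsq(A,P[:,2],rcond=None)[0];e=P[:,2]-A@s
        P=P[abs(e)<max(.004,1.5*e.std())] if _<5 else P
    print(n,len(P),s,"tilt deg",np.degrees(np.arctan(-s[0])),np.degrees(np.arctan(s[1])))
    m=(r<.045)&(q[:,2]>.083)&(q[:,2]<.1)&(q[:,0]>-.02);K=q[m]
    if len(K):print(" knob top",len(K),np.median(K,0))
E
```

```text
wrist 6116 [-0.20721069 -0.02116457  0.05871221] tilt deg 11.706628059416612 -1.2124597499480905
 knob top 643 [5.05034683e-03 8.59284523e-05 8.58410463e-02]
top 108 [-0.19483477  0.01704081  0.05857574] tilt deg 11.025088790261753 0.9762719446778625
 knob top 28 [ 0.00523904 -0.00088826  0.08634099]
scene 693 [-0.2070347  -0.02157988  0.0594288 ] tilt deg 11.696959224116531 -1.2362443288517044
 knob top 49 [3.52358181e-05 3.61808427e-03 8.68940064e-02]
```

```bash
cat > t.py <<'E'
from bench import robot
from h import *
o=robot.get_obs();print(o["time"],o["tool_pos"],o["width"],o["wrist_force"])
q=RS.inv().apply(o["tool_pos"]-[SX,SY,0]);print("stand frame",q)
a=np.radians(12);Rl=Ro.from_euler('y',a);o0=np.array([.0009,0,.0537])
for h in (.075,.062,.0275): print(h,inc(o,stand(o0+Rl.apply([0,0,h])),toolR(a)))
E
python3 t.py
```

```text
4.8833 [0.54446657 0.05761827 0.15858304] 0.05631559619416544 [ 0.0111407   0.14404365 -0.74514633]
stand frame [-0.03875796 -0.00107025  0.15858304]
0.075 (array([-0.612,  0.011,  0.172]), array([-0.   , -0.022, -0.   ]))
0.062 (array([-0.617,  0.011,  0.302]), array([-0.   , -0.022, -0.   ]))
0.0275 (array([-0.629,  0.011,  0.647]), array([-0.   , -0.022, -0.   ]))
```

Call:
move_arm([
  [[0.6,-0.3,0.01,0,0,-0.022,0],[0.6,-0.61,0.01,0.1,0,-0.022,0],[0.6,-0.61,0.01,0.17,0,-0.022,0],[0.6,-0.61,0.01,0.17,0,-0.022,0],[0.6,-0.61,0.01,0.17,0,-0.022,0]],
])

```text
time: 5.3
tool_pos: [0.5974, 0.05, 0.1258]
ee_rot: [-3.141, -0.214, 2.982]
wrist_force: [0.3, 0.4, -0.1]
width: 0.0565
```

```bash
python3 t.py; python3 - <<'E'
from bench import robot
from h import *
p,d=robot.snapshot("wrist");cv2.imwrite("pics/w6.png",p[:,:,::-1])
E
```

```text
5.3 [0.59742758 0.05003781 0.12578542] 0.056475356519675945 [ 0.30110051  0.38238758 -0.14225771]
stand frame [ 1.47342937e-02 -1.16232995e-04  1.25785418e-01]
0.075 (array([-0.014,  0.001, -0.016]), array([-0.   , -0.003,  0.   ]))
0.062 (array([-0.015,  0.001,  0.114]), array([-0.   , -0.003,  0.   ]))
0.0275 (array([-0.017,  0.001,  0.459]), array([-0.   , -0.003,  0.   ]))
```

View pics/w6.png

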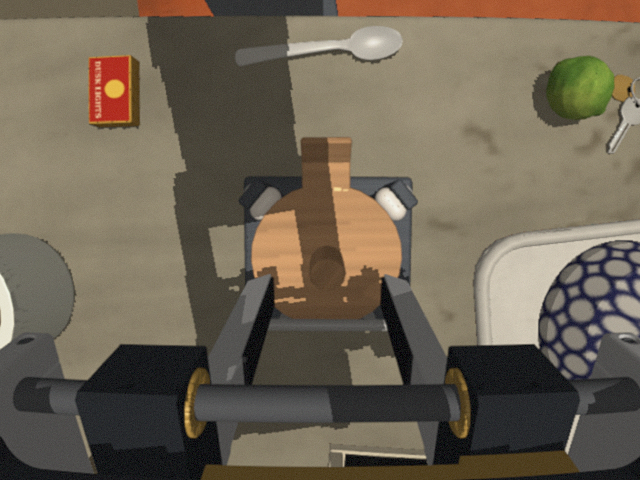

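The knob at (326,265) lies centred between the fingers and the lid is tilted, tab up. I'll go down and grip it.

Call:
move_arm([
  [[0.6,-0.015,0,0.25,0,0,0],[0.6,-0.015,0,0.4,0,0,0],[0.5,-0.015,0,0.45,0,0,0],[0.3,-0.015,0,0.45,0,0,0],[0,-0.015,0,0.45,0,0,0],[0,-0.015,0,0.45,0,0,0],[0,-0.015,0,0.45,0,0,0],[0,-0.015,0,0.45,0,0,0]],
])

```text
time: 6.02
tool_pos: [0.5924, 0.051, 0.085]
ee_rot: [3.142, -0.206, 2.982]
wrist_force: [0.9, -0.5, 0.5]
width: 0.0214
```

```bash
python3 t.py
```

```text
6.0167 [0.59240689 0.05095706 0.08502158] 0.021417848201943993 [ 0.91707413 -0.54836516  0.47594804]
stand frame [ 9.63127755e-03 -8.61209889e-06  8.50215764e-02]
0.075 (array([ 0.019,  0.   , -0.426]), array([0.   , 0.002, 0.   ]))
0.062 (array([ 0.019,  0.   , -0.296]), array([0.   , 0.002, 0.   ]))
0.0275 (array([0.02 , 0.   , 0.049]), array([0.   , 0.002, 0.   ]))
```

Call:
move_arm([
  [[0,0.03,0,0,0,0,0],[0,0.06,0,0,0,0,0],[0,0.09,0,0,0,0,0],[0,0.12,0,0,0,0,0],[0,0.15,0,0,0,0,0],[0,0.17,0,0,0,0,0],[0,0.17,0,0,0,0,0],[0,0.17,0,0,0,0,0]],
])

```text
time: 6.68
tool_pos: [0.5769, 0.0541, 0.0905]
ee_rot: [3.14, -0.203, 2.982]
wrist_force: [2.5, 0.0, 6.1]
width: 0.0213
```

```bash
python3 t.py; python3 - <<'E'
from bench import robot
from h import *
p,d=robot.snapshot("wrist");cv2.imwrite("pics/w7.png",p[:,:,::-1])
E
```

```text
6.6833 [0.57685481 0.05405161 0.09045063] 0.021308237205544252 [2.4708677  0.04168177 6.05168744]
stand frame [-0.00621518  0.00056868  0.09045063]
0.075 (array([-0.149, -0.005, -0.404]), array([0.001, 0.004, 0.   ]))
0.062 (array([-0.148, -0.005, -0.274]), array([0.001, 0.004, 0.   ]))
0.0275 (array([-0.146, -0.006,  0.071]), array([0.001, 0.004, 0.   ]))
```

View pics/w7.png

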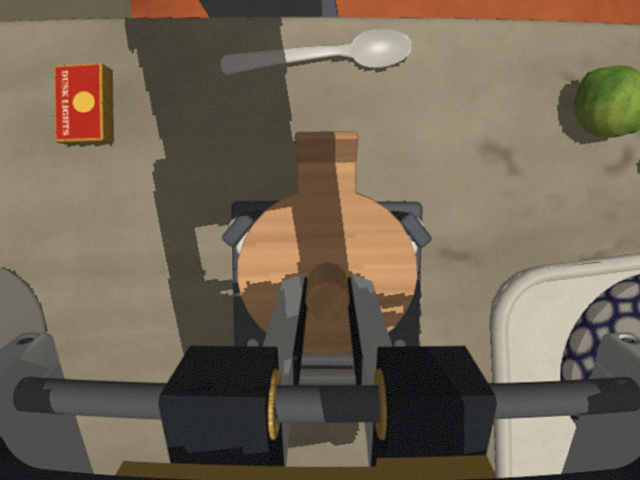

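The lid has come about 16 mm to the front, and the rail is clear behind it (rail at row ~362, disc's rear edge hidden near row 350). Lifting straight up.

Call:
move_arm([
  [[0,0.03,0,-0.06,0,0,0],[0,0.05,0,-0.15,0,0,0],[0,0.07,0,-0.25,0,0,0],[0,0.1,0,-0.4,0,0,0],[0,0.15,0,-0.6,0,0,0],[0,0.2,0,-0.9,0,0,0],[0,0.2,0,-0.9,0,0,0],[0,0.2,0,-0.9,0,0,0]],
])

```text
time: 7.4
tool_pos: [0.5751, 0.054, 0.182]
ee_rot: [3.141, -0.204, 2.982]
wrist_force: [0.3, -0.7, -2.3]
width: 0.0213
```

```bash
python3 - <<'E'
from bench import robot
from h import *
o=robot.get_obs();print(o["time"],o["tool_pos"],o["ee_rot"],o["width"],o["wrist_force"])
p,d=robot.snapshot("wrist");cv2.imwrite("pics/w8.png",p[:,:,::-1])
p,d=robot.snapshot("scene");cv2.imwrite("pics/s8.png",p[:,:,::-1]);np.save("pics/s8.npy",d)
c=robot.camera_params("scene");X=cloud(d,c)
g=X.reshape(-1,3)
# pot ellipse
for n,u in(("scene",(420,228)),):
    pass
L=o["tool_pos"]
print(inc(o,[.576,-.2132,.2],toolR(0)))
E
```

```text
7.4 [0.57508781 0.05397266 0.18201832] [ 3.14088211 -0.20439785  2.98191702] 0.021323022303344718 [ 0.27099017 -0.72751649 -2.25771872]
(array([-0.388, -2.636, -0.266]), array([ 0.  , -0.13,  0.  ]))
```

View pics/w8.png

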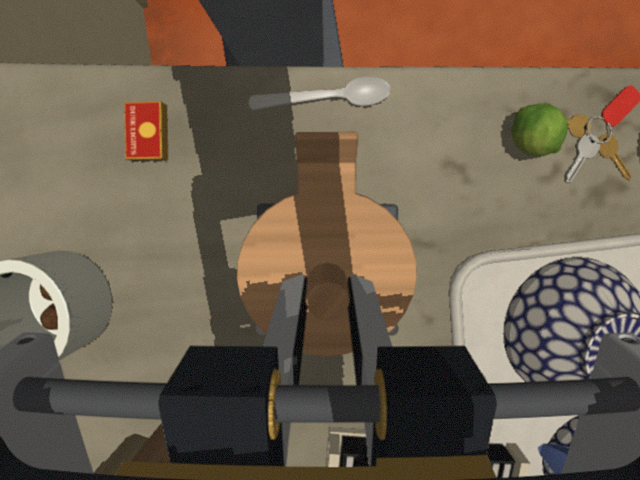

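View pics/s8.png

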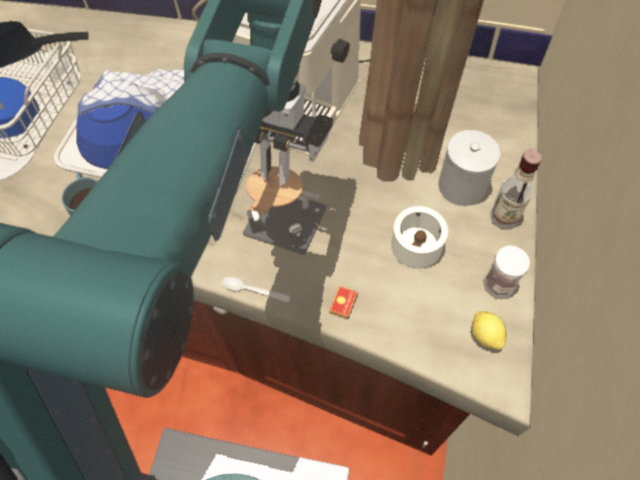

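The lid hangs in the fingers clear above the stand; the pot mouth is at (420,232) in the scene view. Next I refine the pot's centre and check what tall things stand near the path.

```bash
python3 - <<'E'
from bench import robot
from h import *
for n in("top","scene"):
    c=robot.camera_params(n);p=cv2.imread(f"pics/{n}0.png");d=np.load(f"pics/{n}0.npy");X=cloud(d,c)
    g=X.reshape(-1,3);m=(d.reshape(-1)>0)
    for z0 in(.1,.2,.3):
        q=g[m&(g[:,2]>z0)&(g[:,2]<z0+.1)&(abs(g[:,0]-.576)<.25)&(g[:,1]<.2)&(g[:,1]>-.45)]
        dd=np.hypot(q[:,0]-.576,q[:,1]+.213); 
        if len(q):
            k=dd.argsort()[:3];print(n,z0,len(q),"nearest pot",q[k[0]].round(3),"min x for y<.1",q[q[:,1]<.15][:,0].min() if (q[:,1]<.15).any() else None)
    G=cv2.cvtColor(p,cv2.COLOR_BGR2GRAY).astype(float)
    th=np.linspace(0,2*np.pi,180,endpoint=False)
    def samp(cx,cy,r,z=.07):
        uv=proj(np.c_[cx+r*np.cos(th),cy+r*np.sin(th),0*th+z],c).astype(np.float32)
        return cv2.remap(G.astype(np.float32),uv[:,0].reshape(1,-1),uv[:,1].reshape(1,-1),cv2.INTER_CUBIC)[0]
    best=[]
    for cx in np.arange(.566,.587,.0005):
        for cy in np.arange(-.222,-.203,.0005):
            ring=[samp(cx,cy,r) for r in(.042,.0445,.047)]
            ins=samp(cx,cy,.034)
            out=samp(cx,cy,.055)
            best.append((np.mean(ring)*2-np.mean(ins)-np.mean(out)-2*np.std(ring),cx,cy))
    best.sort(reverse=True);print(n,best[:3]);cx,cy=best[0][1:]
    u0,v0=proj([cx,cy,.07],c)[0].astype(int)
    im=cv2.resize(p[v0-45:v0+45,u0-50:u0+50],None,fx=6,fy=6,interpolation=cv2.INTER_CUBIC)
    for r in(.039,.05):
        uv=(proj(np.c_[cx+r*np.cos(th),cy+r*np.sin(th),0*th+.07],c)-[u0-50,v0-45]+.5)*6
        cv2.polylines(im,[uv.astype(np.int32)],True,(0,0,255),1)
    cv2.imwrite(f"pics/pot_{n}.png",im)
a=cv2.imread("pics/pot_top.png");b=cv2.imread("pics/pot_scene.png")
cv2.imwrite("pics/pots.png",cv2.resize(np.hstack([a,b]),(800,360)))
E
```

```text
top 0.1 6604 nearest pot [ 0.695 -0.267  0.115] min x for y<.1 0.3271459637517622
top 0.2 8263 nearest pot [ 0.734 -0.193  0.279] min x for y<.1 0.32646829547762773
top 0.3 5433 nearest pot [ 0.722 -0.155  0.339] min x for y<.1 0.32600615110056275
top [(np.float32(175.4514), np.float64(0.5774999999999987), np.float64(-0.2135)), (np.float32(175.06364), np.float64(0.5774999999999987), np.float64(-0.214)), (np.float32(174.44418), np.float64(0.5779999999999986), np.float64(-0.2135))]
scene 0.1 11872 nearest pot [ 0.689 -0.272  0.126] min x for y<.1 0.32601944932438004
scene 0.2 14956 nearest pot [ 0.718 -0.146  0.266] min x for y<.1 0.3261236805488009
scene 0.3 12759 nearest pot [ 0.722 -0.159  0.373] min x for y<.1 0.32604099909635165
scene [(np.float32(176.61516), np.float64(0.5769999999999987), np.float64(-0.213)), (np.float32(176.49057), np.float64(0.5769999999999987), np.float64(-0.2125)), (np.float32(176.0714), np.float64(0.5764999999999988), np.float64(-0.2125))]
```

View pics/pots.png

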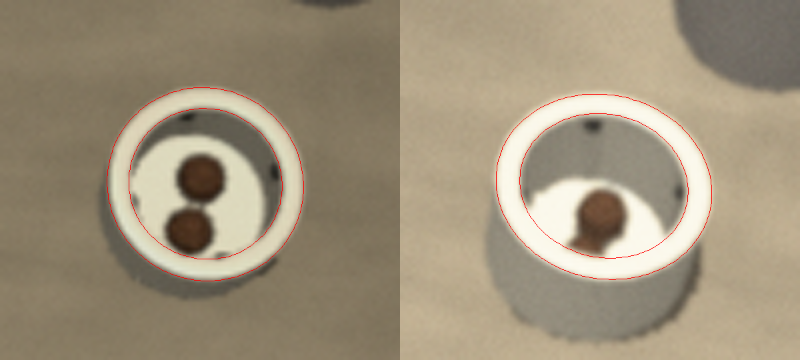

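Both rim overlays fit exactly, which puts the pot centre at (0.577, -0.2133). Levelling and travelling.

Call:
move_arm([
  [[0,0,-0.3,0,0,-0.05,0],[0,0,-0.65,0,0,-0.09,0],[0,0,-1,0,0,-0.13,0],[0,0,-1,0,0,-0.13,0],[0,0,-1,0,0,-0.13,0]],
])

```text
time: 7.92
tool_pos: [0.5561, -0.0458, 0.1775]
ee_rot: [3.141, -0.009, 2.979]
wrist_force: [0.0, 1.1, -0.8]
width: 0.0213
```

Call:
move_arm([
  [[0,-0.2,-0.3,0,0,0,0],[0,-0.4,-0.65,0,0,0,0],[0,-0.45,-1,0,0,0,0],[0,-0.45,-1,0,0,0,0],[0,-0.45,-1,0,0,0,0]],
])

```text
time: 8.33
tool_pos: [0.5867, -0.1511, 0.1771]
ee_rot: [3.14, -0.009, 2.98]
wrist_force: [0.2, -0.3, -1.2]
width: 0.0213
```

```bash
python3 - <<'E'
from bench import robot
from h import *
o=robot.get_obs();print(o["time"],o["tool_pos"],o["ee_rot"],o["width"],o["wrist_force"])
print(inc(o,[.577,-.2133,.15],toolR(0)))
E
```

```text
8.3333 [ 0.58665023 -0.1510786   0.1771483 ] [ 3.1398948  -0.00855699  2.97979213] 0.021300428462839947 [ 0.22311532 -0.25919113 -1.16067334]
(array([-0.007, -0.63 ,  0.27 ]), array([ 0.001, -0.005, -0.001]))
```

Call:
move_arm([
  [[0,0,-0.3,0.05,0,-0.005,0],[0,0,-0.55,0.15,0,-0.005,0],[0,0,-0.63,0.2,0,-0.005,0],[0,0,-0.63,0.2,0,-0.005,0],[0,0,-0.63,0.2,0,-0.005,0],[0,0,-0.63,0.2,0,-0.005,0]],
])

```text
time: 8.83
tool_pos: [0.5772, -0.2109, 0.1594]
ee_rot: [3.14, 0.003, 2.984]
wrist_force: [0.6, -0.6, -0.6]
width: 0.0213
```

```bash
cat > m.py <<'E'
from bench import robot
from h import *
import sys
tag=sys.argv[1]
o=robot.get_obs();print(o["time"],o["tool_pos"],o["ee_rot"],o["width"],o["wrist_force"])
T=o["tool_pos"];R0=Ro.from_euler('xyz',o["ee_rot"])
for n in("wrist","top","scene"):
    c=robot.camera_params(n);p,d=robot.snapshot(n);np.savez(f"pics/{n}_{tag}.npz",d=d,p=p,R=c["R"],t=c["t"],mtx=c["mtx"],k1=c["k1"])
    cv2.imwrite(f"pics/{n}_{tag}.png",p[:,:,::-1])
    X=cloud(d,c).reshape(-1,3)
    q=R0.inv().apply(X-T)  # tool frame
    r=np.hypot(q[:,0],q[:,1])
    m=(r>.017)&(r<.06)&(abs(q[:,2]-.028)<.02)&(d.reshape(-1)>0)
    P=q[m]
    if len(P)<20: print(n,"few");continue
    for k in range(8):
        A=np.c_[P[:,:2],np.ones(len(P))];s=np.linalg.lstsq(A,P[:,2],rcond=None)[0];e=P[:,2]-A@s
        if k<7:P=P[abs(e)<max(.003,1.5*e.std())]
    print(n,len(P),"plane slopes",s[:2].round(4),"z top",s[2].round(4))
E
python3 m.py a
```

```text
8.8333 [ 0.57717606 -0.21088692  0.15935446] [3.14024884e+00 3.13737067e-03 2.98365026e+00] 0.021316144322884086 [ 0.56668786 -0.63793519 -0.58157166]
wrist 17369 plane slopes [0.0023 0.0123] z top 0.028
top 835 plane slopes [-0.0022  0.0158] z top 0.0269
scene 1549 plane slopes [0.0015 0.0129] z top 0.0266
```

View pics/wrist_a.png

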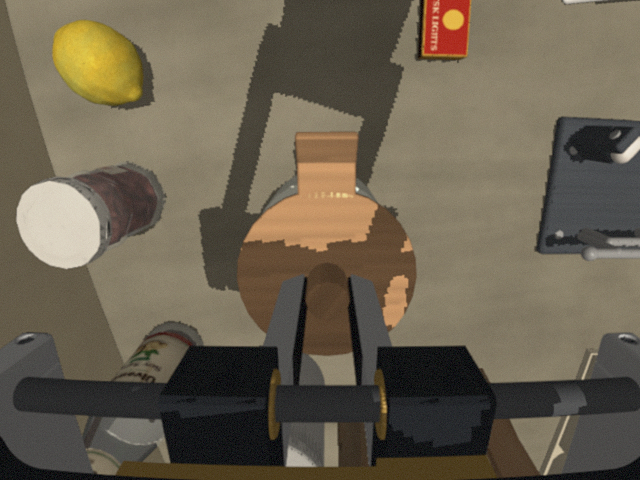

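View pics/scene_a.png

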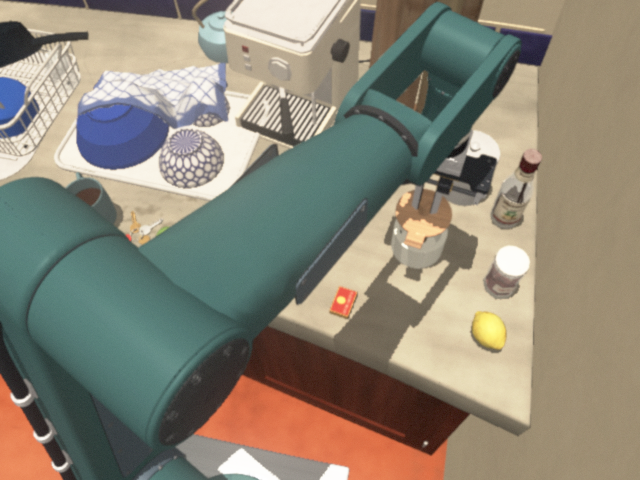

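View pics/top_a.png

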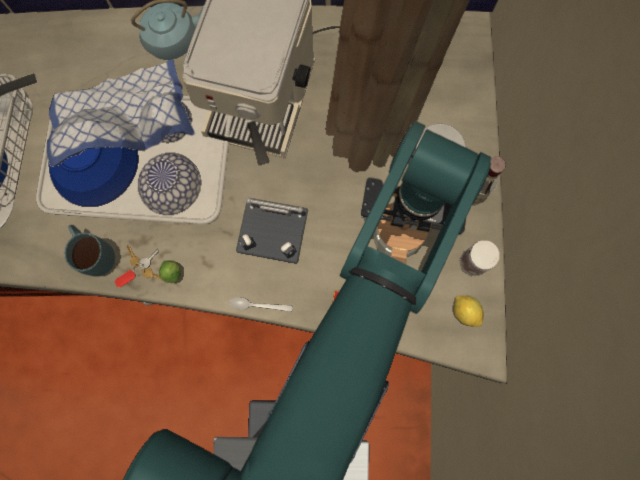

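The wrist view shows a level lid centred over the pot, with the disc between columns 238 and 416 and the pot rim just showing at rows 180–200. Now I measure the disc's centre in the tool frame.

```bash
cat > dc.py <<'E'
from h import *
from bench import robot
import sys
def run(tag,T,R0,zt):
  for n in("wrist","scene","top"):
    f=np.load(f"pics/{n}_{tag}.npz");c={k:f[k] for k in("R","t","mtx")};c["k1"]=float(f["k1"])
    d=f["d"];X=cloud(d,c);q=R0.inv().apply((X.reshape(-1,3)-T)).reshape(X.shape)
    m=(abs(q[...,2]-zt)<.006)&(np.hypot(q[...,0],q[...,1])<.075)&(d>0)
    m=m.astype(np.uint8)
    # boundary of mask
    ker=np.ones((3,3),np.uint8)
    b=(m>0)&(cv2.erode(m,ker)==0)
    # keep boundary where the outside is deeper (true silhouette)
    far=cv2.dilate(d,ker)
    b&=(far-d)>.02
    P=q[b][:,:2];P=P[np.hypot(*P.T)>.04];P=P[P[:,0]<.043]
    for k in range(6):
        if len(P)<8:break
        def res(s):return np.hypot(P[:,0]-s[0],P[:,1]-s[1])-s[2]
        from scipy.optimize import least_squares
        s=least_squares(res,[0,0,.05],loss='soft_l1',f_scale=.001).x
        P=P[abs(res(s))<.004]
    print(n,len(P),s.round(4) if len(P)>=8 else None)
if __name__=="__main__":
  T=np.array([0.57717606,-0.21088692,0.15935446]);R0=Ro.from_euler('xyz',[3.14024884,3.13737067e-03,2.98365026])
  run("a",T,R0,.0272)
E
python3 dc.py
```

```text
wrist 428 [ 0.0031 -0.0003  0.0492]
scene 136 [ 0.0045 -0.0002  0.0484]
top 65 [ 0.0016 -0.0008  0.0484]
```

```bash
python3 - <<'E'
from bench import robot
from h import *
o=robot.get_obs();print(o["time"],o["tool_pos"],o["ee_rot"])
print(inc(o,[.580,-.2138,.124],toolR(0)))
E
```

```text
8.9833 [ 0.57724864 -0.21151545  0.15993713] [3.14133357 0.00423323 2.98351003]
(array([-0.029, -0.018,  0.359]), array([0.   , 0.003, 0.001]))
```

Call:
move_arm([
  [[0,-0.03,-0.02,0.1,0,0.003,0],[0,-0.03,-0.02,0.2,0,0.003,0],[0,-0.03,-0.02,0.3,0,0.003,0],[0,-0.03,-0.02,0.35,0,0.003,0],[0,-0.03,-0.02,0.35,0,0.003,0],[0,-0.03,-0.02,0.35,0,0.003,0],[0,-0.03,-0.02,0.35,0,0.003,0],[0,-0.03,-0.02,0.35,0,0.003,0]],
])

```text
time: 9.65
tool_pos: [0.5797, -0.2155, 0.1249]
ee_rot: [-3.141, -0.0, 2.982]
wrist_force: [-0.4, -0.4, -0.9]
width: 0.0212
```

```bash
python3 - <<'E'
import sys,runpy
sys.argv=["m.py","b"];g=runpy.run_path("m.py")
from dc import *
T,R0=g["T"],g["R0"]
run("b",T,R0,.0272)
for a in (.003,): print("lid centre world",T+R0.apply([a,-.0004,.0272]))
E
```

```text
9.65 [ 0.57974707 -0.21553232  0.1249134 ] [-3.14132914e+00 -2.93932655e-04  2.98163395e+00] 0.021236089086082835 [-0.42699766 -0.40661747 -0.89600212]
wrist 17387 plane slopes [0.0023 0.0121] z top 0.028
top 776 plane slopes [-0.0067  0.012 ] z top 0.0274
scene 1448 plane slopes [-0.0002  0.0136] z top 0.0271
wrist 435 [ 0.0031 -0.0003  0.0492]
scene 136 [0.005  0.0003 0.0483]
top 63 [ 0.002  -0.0004  0.0481]
lid centre world [ 0.57671262 -0.21545519  0.09771439]
```

View pics/wrist_b.png

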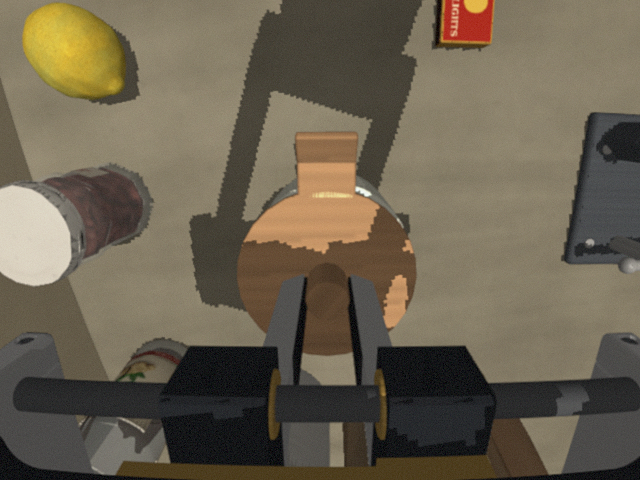

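The pot rim shows a touch more to the right of the lid than to the left, which agrees with the 2 mm y offset. I'll correct that and enter the mouth.

Call:
move_arm([
  [[0,0,0.02,0,0,0,0],[0,0,0.02,0,0,0,0],[0,0,0.02,0.05,0,0,0],[0,0,0.02,0.09,0,0,0],[0,0,0.02,0.13,0,0,0],[0,0,0.02,0.16,0,0,0],[0,0,0.02,0.16,0,0,0],[0,0,0.02,0.16,0,0,0]],
])

```text
time: 10.47
tool_pos: [0.58, -0.2137, 0.1085]
ee_rot: [-3.141, -0.0, 2.982]
wrist_force: [0.3, -0.9, 0.7]
width: 0.0213
```

```bash
python3 - <<'E'
import sys,runpy
sys.argv=["m.py","c"];g=runpy.run_path("m.py")
from dc import *
T,R0=g["T"],g["R0"]
run("c",T,R0,.0272)
print("lid centre top world",T+R0.apply([.003,-.0004,.0272]))
E
```

```text
10.4667 [ 0.58004641 -0.21367911  0.10853902] [-3.14116700e+00 -4.37676729e-04  2.98152136e+00] 0.021336264711963013 [ 0.33963945 -0.89174102  0.72157329]
wrist 17389 plane slopes [0.0048 0.0129] z top 0.028
top 739 plane slopes [0.0023 0.0176] z top 0.0271
scene 1395 plane slopes [0.0051 0.0145] z top 0.0271
wrist 401 [ 0.003  -0.0003  0.0492]
scene 90 [0.0044 0.0003 0.0481]
top 37 [0.0027 0.0002 0.0484]
lid centre top world [ 0.57700741 -0.21360537  0.08134051]
```

View pics/wrist_c.png

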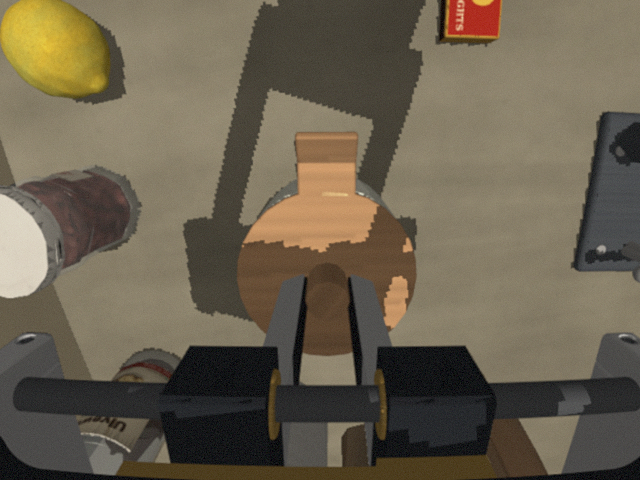

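The lid's plug is in the mouth: the disc underside is about 6 mm above the rim, centred and level. I'm pressing down slowly.

Call:
move_arm([
  [[0,0,0,0.02,0,0,0],[0,0,0,0.04,0,0,0],[0,0,0,0.055,0,0,0],[0,0,0,0.07,0,0,0],[0,0,0,0.08,0,0,0],[0,0,0,0.085,0,0,0],[0,0,0,0.085,0,0,0],[0,0,0,0.085,0,0,0]],
])

```text
time: 11.28
tool_pos: [0.5802, -0.2139, 0.1023]
ee_rot: [-3.141, 0.001, 2.982]
wrist_force: [-1.6, -0.9, 9.8]
width: 0.0215
```

```bash
python3 - <<'E'
import sys,runpy
sys.argv=["m.py","e"];g=runpy.run_path("m.py")
from dc import *
T,R0=g["T"],g["R0"]
run("e",T,R0,.0272)
print("lid centre top world",T+R0.apply([.003,-.0004,.0272]))
E
```

```text
11.2833 [ 0.58023321 -0.21387645  0.10227524] [-3.14065672e+00  1.11805429e-03  2.98155456e+00] 0.02153630469443802 [-1.58150645 -0.87821632  9.81094528]
wrist 17399 plane slopes [ 0.0001 -0.0014] z top 0.0279
top 744 plane slopes [0.0087 0.0016] z top 0.027
scene 1380 plane slopes [ 0.0041 -0.0014] z top 0.027
wrist 383 [0.0031 0.     0.0491]
scene 101 [0.0049 0.0006 0.0484]
top 43 [0.0034 0.0006 0.0482]
lid centre top world [ 0.57723377 -0.21382325  0.07507229]
```

Call:
move_arm([
  [[0,0,0,0.015,0,0,0],[0,0,0,0.03,0,0,0],[0,0,0,0.03,0,0,0],[0,0,0,0.03,0,0,0]],
])

```text
time: 11.77
tool_pos: [0.5803, -0.2139, 0.1021]
ee_rot: [-3.14, 0.002, 2.982]
wrist_force: [-5.4, 0.6, 17.7]
width: 0.0212
```

```bash
python3 m.py f
```

```text
11.7667 [ 0.58029504 -0.21386385  0.1021407 ] [-3.14012239e+00  2.34321850e-03  2.98159151e+00] 0.021223730780474816 [-5.40830746  0.59121176 17.70103042]
wrist 17419 plane slopes [-0.0017 -0.002 ] z top 0.0278
top 735 plane slopes [-0.0076 -0.0052] z top 0.0269
scene 1351 plane slopes [-0.0018 -0.0026] z top 0.0269
```

The force rose to 18 N with only 0.1 mm of movement, so the lid is seated hard on the rim. I'll unload, release and rise.

Call:
move_arm([
  [[0,0,0,-0.03,0,0,0],[0,0,0,-0.03,0,0,0],[0,0,0,-0.03,0,0,0],[0.5,0,0,-0.03,0,0,0],[0.5,0,0,-0.03,0,0,0],[0.5,0,0,-0.03,0,0,0],[0.5,0,0,-0.03,0,0,0],[0.5,0,0,-0.03,0,0,0]],
])

```text
time: 12.58
tool_pos: [0.5792, -0.213, 0.0986]
ee_rot: [3.141, -0.004, 2.982]
wrist_force: [0.2, -0.0, 0.6]
width: 0.0465
```

Call:
move_arm([
  [[0.5,0,0,-0.2,0,0,0],[0.5,0,0,-0.4,0,0,0],[0.5,0,0,-0.7,0,0,0],[0.5,0,0,-0.95,0,0,0],[0.5,0,0,-0.95,0,0,0],[0.5,0,0,-0.95,0,0,0]],
])

```text
time: 13.08
tool_pos: [0.5807, -0.2137, 0.1965]
ee_rot: [-3.141, 0.002, 2.982]
wrist_force: [-0.2, -0.3, 0.1]
width: 0.0471
```

```bash
python3 - <<'E'
from bench import robot
from h import *
o=robot.get_obs();print(o["time"],o["tool_pos"],o["width"],o["wrist_force"],abs(o["qvel"]).max())
for n in("wrist","scene"):
    c=robot.camera_params(n);p,d=robot.snapshot(n);X=cloud(d,c);q=(X.reshape(-1,3)-[.577,-.2133,.07]);r=np.hypot(q[:,0],q[:,1])
    cv2.imwrite(f"pics/{n}_g.png",p[:,:,::-1])
    m=(r>.014)&(r<.047)&(abs(q[:,2])<.012);P=q[m]
    for k in range(6):
        A=np.c_[P[:,:2],np.ones(len(P))];s=np.linalg.lstsq(A,P[:,2],rcond=None)[0];e=P[:,2]-A@s
        if k<5:P=P[abs(e)<max(.002,2*e.std())]
    print(n,len(P),"slopes",s[:2].round(4),"disc top above rim mm",s[2]*1e3)
    K=q[(r<.03)&(q[:,2]>.033)&(q[:,2]<.045)];print("knob top",len(K),np.median(K,0).round(4),((K.max(0)+K.min(0))/2).round(4))
E
```

```text
13.0833 [ 0.58068235 -0.21370244  0.19647211] 0.047068583184190625 [-0.16268817 -0.28528915  0.13725567] 0.06631569157357727
wrist 9458 slopes [-0.0003 -0.    ] disc top above rim mm 4.369876926061928
knob top 58 [0.0003 0.0009 0.0332] [-0.0003  0.0008  0.0334]
scene 1324 slopes [0.0016 0.0025] disc top above rim mm 5.357060680678209
knob top 54 [-0.0015  0.0001  0.0341] [-0.0015  0.0002  0.0349]
```

View pics/wrist_g.png

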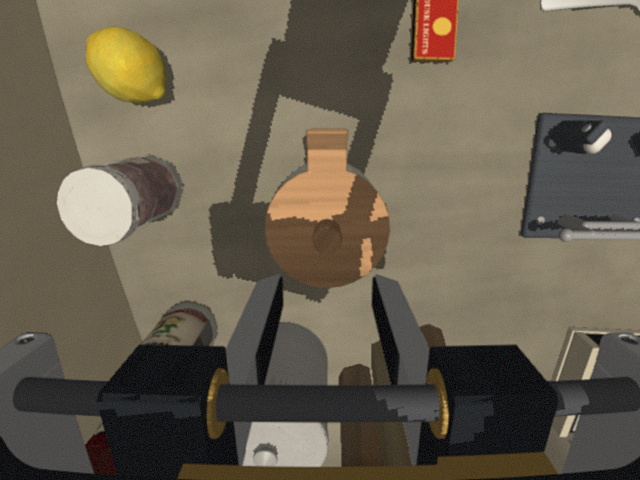

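View pics/scene_g.png

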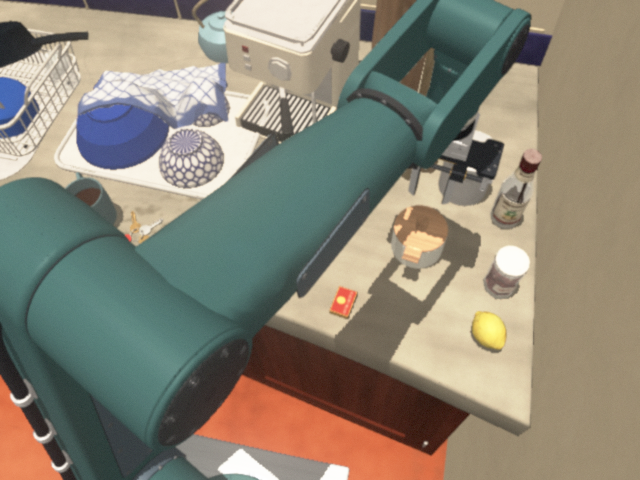

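The lid sits level on the pot: disc top about 5 mm above the rim, tilt below 0.003 rad, centred within about 1.5 mm. The matchbox and salt jar are where they stood. I'll back away from the tall things behind before handing in.

Call:
move_arm([
  [[0.5,0.2,0,-0.1,0,0,0],[0.5,0.4,0,-0.2,0,0,0],[0.5,0.6,0,-0.3,0,0,0],[0.5,0.8,0,-0.3,0,0,0],[0.5,0.8,0,-0.3,0,0,0],[0.5,0.8,0,-0.3,0,0,0],[0.5,0.8,0,-0.3,0,0,0]],
])

```text
time: 13.77
tool_pos: [0.5009, -0.2005, 0.2231]
ee_rot: [3.141, -0.004, 2.982]
wrist_force: [-0.7, -0.6, 0.3]
width: 0.0472
```

```bash
python3 - <<'E'
from bench import robot
from h import *
o=robot.get_obs();print(o["time"],o["tool_pos"],o["wrist_force"],abs(o["qvel"]).max())
c=robot.camera_params("top");p,d=robot.snapshot("top");cv2.imwrite("pics/top_end.png",p[:,:,::-1])
print("lime",cloud(d,c)[272,171],"match",cloud(d,c)[304,341],"salt",cloud(d,c)[256,484])
E
```

```text
13.7667 [ 0.50086661 -0.2004711   0.22308473] [-0.69722407 -0.64633654  0.30134467] 0.01703446922270096
lime [0.48577983 0.25453907 0.03998102] match [ 0.38194568 -0.07903497  0.5752748 ] salt [ 0.52292169 -0.37659987  0.10153275]
```

View pics/top_end.png

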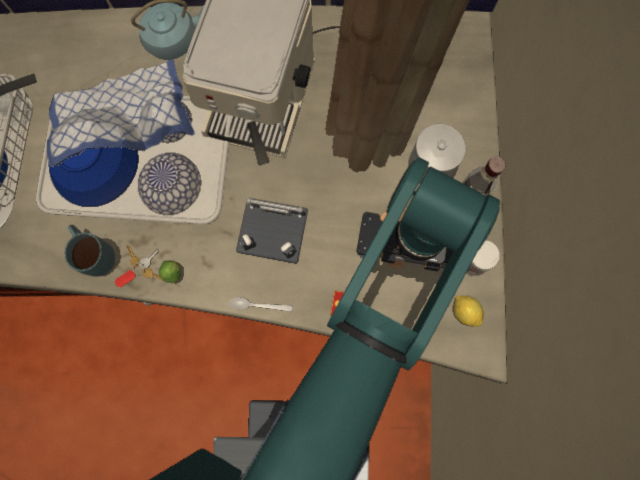

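The stand is empty, the lime (171,272) and salt jar (484,256) are unchanged, and the arm is clear. Handing in.

```bash
python3 -c "
from bench import robot
print(robot.close_job())"
```

```text
the job is handed in; nothing more can be done
None
```

The lid is on the pot, pressed fully home, and the job is handed in after about 14 s of robot time. It reports no verdict, so the results below are my own measurements.

**What I did:**
- I gripped the tab by its sides and lifted it in an arc until the front snapped out of the catches; the lid then rested tilted by about 12°.
- I took the knob, drew the lid about 16 mm to the front and lifted it clear of the stand.
- I levelled it, set it in the mouth of the pot and pressed it down by the knob. The force rose from about 10 N to about 18 N with only 0.1 mm more travel, so it was hard on the rim. Then I let go and backed away.

**Last checks:**
- **Seating:** the top of the 5 mm disc was 4.4 mm above the rim by the wrist camera and 5.4 mm by the scene camera. That difference is within the 2 mm calibration.
- **Level and centring:** tilt was 0.003 rad or less, and the knob was within about 1.5 mm of the pot's centre.
- **Bystanders:** the lime and salt jar read within 2 mm of where they started. The arm hid most of the matchbox in the final top picture, so that depth reading was invalid. In the scene picture taken just before, it was where it had started.
- **Robot:** after backing away, the wrist force was about 1 N, in line with the readings in free air.

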